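# Set the hold-down on the tackle box and lock it

## Task

Two identical hold-downs stand on the porch shelf. Gently push down the rod of the one that stands over the orange tackle box until its foot touches the lid, then press that hold-down's clamp lever fully down to lock it. Leave the tackle box where it is and the other hold-down's rod up.

Things in the scene. Friction and masses are not known exactly. Their poses are not given: they have to be found in the camera images.
- stop_rod: Upright rod over the tackle box. Origin: centre of its rubber foot's underside (40 mm wide); z up. Black knob on top, 36 mm wide, 26 tall, middle 133 mm above origin. Slides vertically in a fixed sleeve; starts 25-55 mm above the lid, about 3 N pushes it down, friction holds it. x axis: along the fixed arm (26 mm wide, top 165 mm above the shelf) to the column 150 mm away; shows the stand's yaw.
- clamp_lever (a joint): Lever on the arm of the same hold-down, 71 mm long, rad: 0 = raised 0.55 rad above level (unlocked), 0.55 = pushed down level (locked, at its stop). Starts 0 to 0.1. Its level pivot pin crosses the arm 45 mm from the rod axis along the rod's +x, 173 mm above the shelf; it points away from the rod. About 3 N on its end moves it; stays where left.
- clamp_tip (a point): Middle of the upper face of the black thumb pad (22 mm long, 26 wide) at that lever's free end, 60 mm from the pivot; when locked it is 105 mm from the rod axis along the rod's +x, 179 mm above the shelf.
- tackle_box: Closed orange plastic tackle box with a flip latch on its front, 120 x 190 x 80 mm high, flat lid, 0.6 to 1 kg, loose on the shelf under the foot of the rod. Origin: centre of its underside; z up, so the lid's top is at 80 mm.
- spare_rod: Rod of the other, identical hold-down, which stands over the white bowl; same origin and axes as the first rod. Not to be lowered.

How it is judged:
On the way, in this order (a step that is already met when the one before it is completed fails the run):
1. the rod's foot touches the tackle box lid while the lever is still unlocked (contact force between stop_rod and tackle_box above 0.3 N and value of joint clamp_lever below 0.25 rad), for 0.1 s.
2. the lever is pressed down while the foot is on the lid (value of joint clamp_lever above 0.37 rad and z of stop_rod in the frame of tackle_box below 0.084 m), for 0.2 s.
At the end, for the whole second after the job is handed in: The foot of the rod rests on the lid of the tackle box (within 4 mm), the clamp lever of that hold-down is within 0.18 rad (10 degrees) of fully down, the box stands level, within 20 mm of where it was, all at rest, and the other rod is still up where it was (within 10 mm) (all of step 2 and z of stop_rod in the frame of tackle_box above 0.075 m and horizontal distance between stop_rod and tackle_box below 0.05 m and angle between tackle_box's own z axis and vertical below 0.1 rad and linear speed of each of tackle_box, stop_rod below 0.02 m/s); the robot touches nothing.
It fails at once if the tackle box is shoved more than 20 mm (distance of tackle_box from where it was at the start of the episode above 0.02 m).
It fails at once if the other hold-down's rod is moved more than 10 mm (distance of spare_rod from where it was at the start of the episode above 0.01 m).
It fails at once if the foot is rammed onto the lid with more than 60 N (contact force between stop_rod and tackle_box above 60 N).
It also fails if it takes over 40 s, if anything falls off the work surface, if the arm or the gripper's body presses on something with over 40 N, if the wrist force passes 120 N, or if a joint passes its speed limit or range.

## Robot

A 6-joint arm with a two-finger parallel gripper is mounted at the origin on the work surface. World frame = base frame: x ahead of the robot, y to its left, z up, the work surface at z = 0. Lengths are in m, angles in rad, forces in N, time in s.
With the tool pointing down it reaches from about 0.375 to 0.975 m from the base axis. Payload 3.8 kg.
Tool frame: the origin (TCP) lies midway between the tips of the shut fingers; the grasp point (between the pads) lies 19 mm behind it; z points along the fingers, y is the direction in which the jaws open and shut (so a half turn about z gives the same grasp; the last joint's range is limited). The gripper opens to 85 mm and grips with 20 to 120 N. Pads are 22 mm wide; open, the fingers measure 114 mm over their backs; the gripper's body (76 mm by 85 mm) begins 54 mm behind the grasp point. The pads swing forward as they close: fully open they stand 13 mm farther back than shut.
Start: joints at [-1.169, 0.264, 1.604, -0, 1.274, -0.037], TCP at [0.287, -0.611, 0.231] pointing down, gripper open.
Joint ranges: [-2.63, 2.63], [-0.94, 2.18], [0.31, 2.57], [-1.31, 4.45], [0, 2.66], [-2.55, 2.55]. Speed limits (rad/s): [2.57, 2.57, 3.14, 3.14, 3.14, 3.14].

## Interface

Orientations are given as a rotation vector (axis times angle).
In Python, from workcell import bot gives the robot as it stands.
- The arm moves only by the tool drive_tool, never from a script. Its argument "steps" is a list of rows, each a list of 2 entries, a list of its own where there are three numbers: the shift along the tool's x, y, z in mm, then the turn about the tool's z in degrees. In form: [[[dx, dy, dz], twist], ...]. A call has 1 to 8 rows; each row shifts and turns the commanded pose from where the row before left it, along the tool's axes as they then stand; what a row does not reach is not made up. A row lasts 1/12 s, in which the tool goes at most 41.7 mm and 7.16 degrees, less where a joint would pass 70% of its speed; a pose out of reach is approached as far as the arm can. A call is refused whole if a number of a shift passes 41.7 or a number of a turn 7.16, either way. A call with a gripper value outside its range is refused whole. "jaw" is the opening, from 0 (shut) to 1 (fully open), set as the call begins (left out, the last holds). The fingers move at their own pace and stop on an object; "force" is the grip in N (left out, the last holds). Time passes only in rows, so rows that do not move let the fingers close. It gives the time, the measured TCP pose, the force and the opening at its end, in the units of the state.
- bot.read_state(): the state, without advancing time (a new reading comes with each control period).
- bot.read_camera(name): name is "side" or "top" or "wrist"; returns the picture (420x560x3 uint8, red, green, blue); there is no depth.
- bot.camera_info(name): a dict with "fx", "fy", "cx", "cy" (pixels), "D" ([k1, k2, p1, p2, k3] as OpenCV has them; the pictures are not rectified), "position" and "attitude" of the camera in the world. Camera axes: x right, y down, z forward; pixel columns grow to the right and rows downward; lengths in m; the calibration is good to about 2 mm. A picture is of the moment at which its call begins: read the wrist's pose just before it. camera_info takes no time and is no camera call; for the wrist camera it gives the pose at the moment of the call.
- bot.finish_job(): hands the job in, once; it reports no verdict.
The state is a dict: "time": time; "q": joint angles; "joint_vel": joint speeds; "joint_torque": joint torques, N m; "tool_pos": TCP position; "tcp_rot": TCP orientation; "wrist_force": force on the tool from outside, world axes, zero at the start; "torque": the same for the moment, N m; "width": opening from 0.0 (shut) to 1.0 (fully open).
Only numpy, scipy, OpenCV 4.12 (cv2) and the standard library are available. Lean on these libraries where they do the work, as an engineer would, in place of code of your own. Each camera call takes 0.05 s, during which the arm holds its last target.

## Working session

There is one attempt and no reset: what is moved stays moved. The work goes in short steps, Python scripts to look and compute and a tool call to move; the robot and the scene stay as the last step left them, time stands still between calls to the robot, and variables do not carry over. Pictures are saved under pics/ and viewed, and the job is handed in when it is done.

Besides the shell and the picture viewer there is one more tool, called after "Emit:" as a command line: name --argument value ..., lists and objects as JSON in quotes. drive_tool: Moves the arm, as the interface text tells. Its arguments: {"type":"object","properties":{"steps":{"type":"array","items":{"type":"array"}},"jaw":{"type":"number"},"force":{"type":"number"}},"required":["steps"]}

```bash
mkdir -p pics; ls; python3 - <<'E'
from workcell import bot
import cv2
s=bot.read_state(); print(s['time'],s['q'],s['tool_pos'],s['tcp_rot'],s['wrist_force'],s['width'])
for n in ['side','top']:
    im=bot.read_camera(n); cv2.imwrite(f'pics/{n}0.png',cv2.cvtColor(im,cv2.COLOR_RGB2BGR)); print(n,bot.camera_info(n))
E
```

```text
pics
0.0 [-1.16891608e+00  2.64744390e-01  1.60538999e+00  8.87411676e-06
  1.27371581e+00 -3.69171250e-02] [ 0.28647366 -0.61037163  0.22995931] [-3.06411645e+00 -6.83257375e-01  6.29970474e-04] [ 0.4464303   0.12600667 -0.82075497] 0.9996166262217565
side {'fx': 487.4611499257474, 'fy': 487.4611499257474, 'cx': 279.16746409091763, 'cy': 205.69978338317082, 'D': array([0.03794518, 0.        , 0.        , 0.        , 0.        ]), 'position': array([0.1166377 , 0.5457977 , 0.63556998]), 'attitude': array([-0.79033469,  2.43669154, -1.22950957])}
top {'fx': 495.9496524092469, 'fy': 495.9496524092469, 'cx': 279.79950604596837, 'cy': 211.9708283349467, 'D': array([-0.1066297,  0.       ,  0.       ,  0.       ,  0.       ]), 'position': array([ 0.36905217, -0.02471021,  1.22497035]), 'attitude': array([-2.12850039,  2.15087062, -0.14705234])}
```

View pics/side0.png

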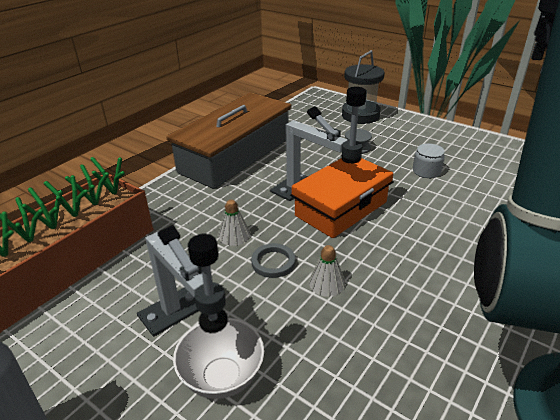

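View pics/top0.png

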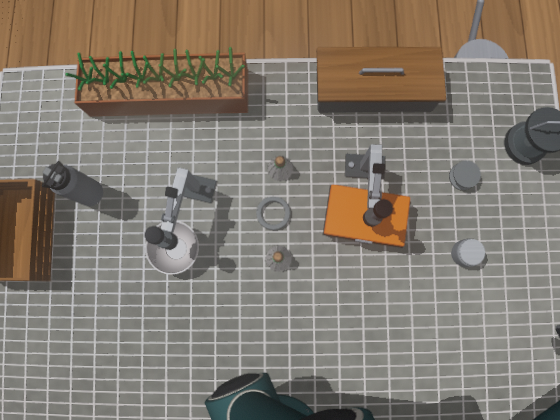

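The pictures show the orange box at about (368,215) in the top view and (343,195) in the side view. Its hold-down has its knob at about (383,209) top and (356,97) side. The bowl's hold-down stands on the left in the top view. I'll enlarge both to measure.

```bash
python3 - <<'E'
import cv2, numpy as np
a=cv2.imread('pics/top0.png')[125:260,310:430]; b=cv2.imread('pics/side0.png')[75:245,260:410]
a=cv2.resize(a,None,fx=4,fy=4,interpolation=cv2.INTER_CUBIC); b=cv2.resize(b,None,fx=3.4,fy=3.4,interpolation=cv2.INTER_CUBIC)
cv2.imwrite('pics/topz.png',a); cv2.imwrite('pics/sidez.png',b)
E
```

```text
(no output)
```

View pics/topz.png

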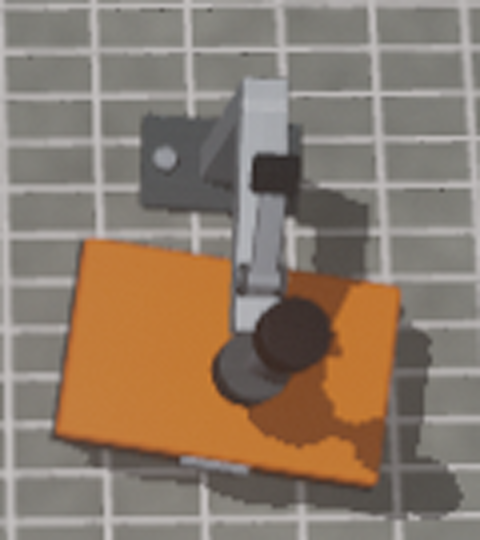

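View pics/sidez.png

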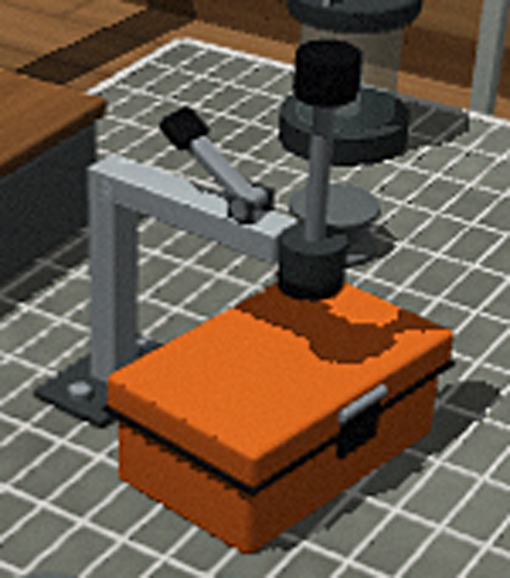

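```bash
cat > h.py <<'E'
import numpy as np, cv2
from workcell import bot
from scipy.spatial.transform import Rotation as R
def cam(n):
    c=bot.camera_info(n); K=np.array([[c['fx'],0,c['cx']],[0,c['fy'],c['cy']],[0,0,1]]); 
    return K,np.array(c['D']),np.array(c['position']),R.from_rotvec(c['attitude']).as_matrix()
def ray(n,p):
    K,D,o,M=cam(n); u=cv2.undistortPoints(np.array([[p]],float),K,D)[0,0]; d=M@np.array([u[0],u[1],1]); return o,d/np.linalg.norm(d)
def atz(n,p,z):
    o,d=ray(n,p); return o+d*(z-o[2])/d[2]
def tri(p,q):
    A=np.zeros((3,3));b=np.zeros(3); L=[ray('top',p),ray('side',q)]
    for o,d in L:
        P=np.eye(3)-np.outer(d,d);A+=P;b+=P@o
    X=np.linalg.solve(A,b); return X,[np.linalg.norm((np.eye(3)-np.outer(d,d))@(X-o)) for o,d in L]
def proj(n,X):
    K,D,o,M=cam(n); X=np.atleast_2d(X).astype(float); rv=cv2.Rodrigues(M.T)[0]
    return cv2.projectPoints(X,rv,-M.T@o,K,D)[0][:,0]
E
python3 - <<'E'
from h import *
T=lambda x,y:(310+(x+.5)/4-.5,125+(y+.5)/4-.5)
S=lambda x,y:(260+(x+.5)/3.4-.5,75+(y+.5)/3.4-.5)
print('knob',tri(T(293,335),S(328,73)))
print('pad',tri(T(276,174),S(185,128)))
print('arm end/col top L', atz('top',T(246,80),.165),atz('top',T(287,80),.165),atz('top',T(235,330),.165),atz('top',T(280,300),.165))
for p in [(84,240),(401,289),(375,486),(55,436)]: print('box',atz('top',T(*p),.08))
for p in [(110,380),(255,465),(452,335)]: print('boxs',atz('side',S(*p),.08))
E
```

```text
knob (array([ 0.51536576, -0.21883436,  0.26336827]), [np.float64(0.0019940549625453606), np.float64(0.0019940549625454503)])
pad (array([ 0.6109684 , -0.22566244,  0.20301078]), [np.float64(0.002044026993635812), np.float64(0.0020440269936360016)])
arm end/col top L [ 0.67538519 -0.21777978  0.165     ] [ 0.67522602 -0.24061691  0.165     ] [ 0.53541106 -0.20623509  0.165     ] [ 0.55164075 -0.23142233  0.165     ]
box [ 0.60335883 -0.13361591  0.08      ]
box [ 0.57211336 -0.3200872   0.08      ]
box [ 0.45625853 -0.29933363  0.08      ]
box [ 0.48771369 -0.11390937  0.08      ]
boxs [ 0.59589456 -0.12964777  0.08      ]
boxs [ 0.48051389 -0.1064542   0.08      ]
boxs [ 0.45096669 -0.29162431  0.08      ]
```

Emit:
drive_tool --steps '[[[0, 0, -33], 0], [[0, 0, -33], 0], [[0, 0, -34], 0], [[28, -20, 0], 0], [[28, -20, 0], 0], [[28, -20, 0], 0], [[28, -20, 0], 0], [[28, -20, 0], 0]]' --jaw 0

```text
time: 0.77
tool_pos: [0.3713, -0.4595, 0.3307]
tcp_rot: [-3.066, -0.683, 0.0]
wrist_force: [1.0, 0.8, -0.7]
width: 0.002
```

Emit:
drive_tool --steps '[[[28, -20, 0], 0], [[28, -20, 0], 0], [[28, -20, 0], 0], [[28, -20, 0], 0], [[28, -20, 0], 0], [[28, -20, 0], 0], [[0, 0, 0], 0], [[0, 0, 0], 0]]'

```text
time: 1.43
tool_pos: [0.4727, -0.2793, 0.3309]
tcp_rot: [-3.065, -0.689, 0.001]
wrist_force: [-0.0, -1.0, -0.6]
width: -0.003
```

Emit:
drive_tool --steps '[[[0, 0, 0], 6], [[0, 0, 0], 6], [[0, 0, 0], 6], [[0, 0, 0], 6], [[0, 0, 0], 6], [[0, 0, 0], 0], [[0, 0, 0], 0]]'

```text
time: 2.02
tool_pos: [0.4715, -0.282, 0.3309]
tcp_rot: [3.139, -0.131, -0.001]
wrist_force: [-0.5, 1.0, -0.3]
width: 0.002
```

```bash
python3 - <<'E'
from h import *
s=bot.read_state(); print(s['tool_pos'])
c=bot.camera_info('wrist'); print(c)
for n in ['wrist']:
    cv2.imwrite(f'pics/{n}1.png',cv2.cvtColor(bot.read_camera(n),cv2.COLOR_RGB2BGR))
print(proj('wrist',[[.514,-.217,.276],[.611,-.2257,.203],[.515,-.219,.276]]))
E
```

```text
[ 0.47147291 -0.28197851  0.33092161]
{'fx': 296.6719547325419, 'fy': 296.6719547325419, 'cx': 279.5136780848735, 'cy': 207.03589385537373, 'D': array([-0.0383731,  0.       ,  0.       ,  0.       ,  0.       ]), 'position': array([ 0.54424353, -0.2887568 ,  0.47181371]), 'attitude': array([ 1.98322543, -2.1553882 , -0.31610909])}
[[177.24814424 175.11860478]
 [196.86347617  42.07200468]
 [179.90705164 173.39650612]]
```

View pics/wrist1.png

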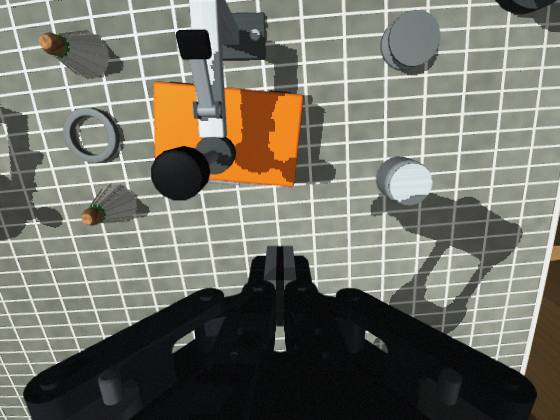

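The knob's top is at (181,172) in the wrist view, against the projected (180,173). The lever pad is at (194,44), and the gripper is shut. I'll move over the knob and come down to just above it.

Emit:
drive_tool --steps '[[[13, -23, 0], 0], [[13, -23, 0], 0], [[12, -21.5, 0], 0], [[0, 0, 0], 0], [[0, 0, 20], 0], [[0, 0, 15], 0], [[0, 0, 8], 0], [[0, 0, 0], 0]]'

```text
time: 2.73
tool_pos: [0.5141, -0.2169, 0.2856]
tcp_rot: [-3.137, 0.132, 0.007]
wrist_force: [-0.9, -0.7, 0.7]
width: 0.001
```

```bash
python3 - <<'E'
from h import *
s=bot.read_state(); print(s['tool_pos'],s['wrist_force'])
a=bot.read_camera('side')[60:180,280:430]; b=bot.read_camera('wrist')
cv2.imwrite('pics/side2.png',cv2.cvtColor(cv2.resize(a,None,fx=4,fy=4),cv2.COLOR_RGB2BGR))
cv2.imwrite('pics/wrist2.png',cv2.cvtColor(b,cv2.COLOR_RGB2BGR))
E
```

```text
[ 0.51410654 -0.21691663  0.2855919 ] [-0.92717976 -0.70973069  0.67082733]
```

View pics/side2.png

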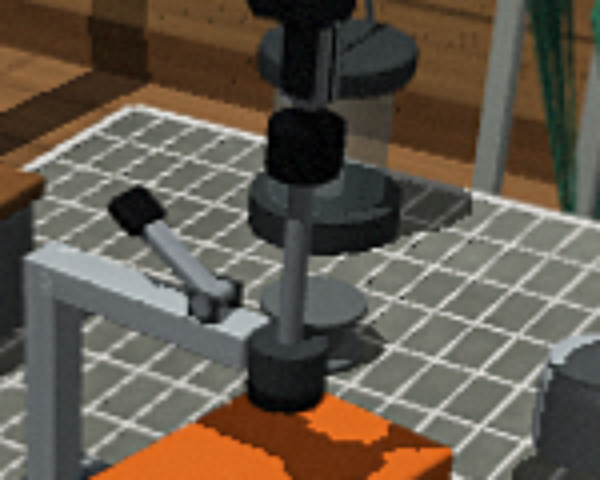

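View pics/wrist2.png

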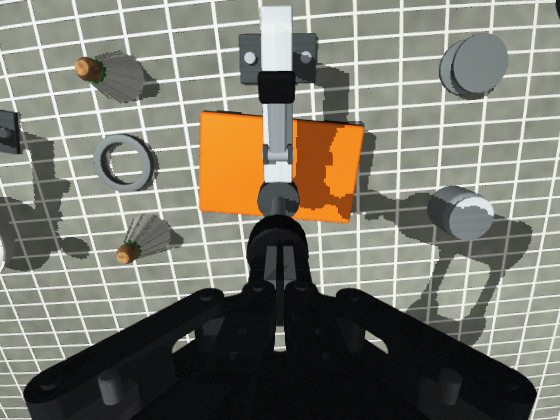

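The fingertips stand centred over the knob, at (305,110) in the side crop and (278,245) in the wrist view. The arm lines up with the tool's x axis. I'll start pressing slowly.

Emit:
drive_tool --steps '[[[0, 0, 4], 0], [[0, 0, 4], 0], [[0, 0, 4], 0], [[0, 0, 4], 0], [[0, 0, 4], 0], [[0, 0, 4], 0], [[0, 0, 0], 0]]'

```text
time: 3.42
tool_pos: [0.5157, -0.217, 0.2636]
tcp_rot: [-3.139, 0.133, 0.0]
wrist_force: [0.5, 0.9, -0.5]
width: 0.0
```

Emit:
drive_tool --steps '[[[0, 0, 4], 0], [[0, 0, 4], 0], [[0, 0, 4], 0], [[0, 0, 4], 0]]'

```text
time: 3.75
tool_pos: [0.5156, -0.217, 0.2479]
tcp_rot: [3.139, -0.133, -0.0]
wrist_force: [-0.8, 0.1, 2.9]
width: 0.002
```

```bash
python3 - <<'E'
from h import *
s=bot.read_state(); print(s['tool_pos'],s['wrist_force'])
a=bot.read_camera('side')[60:180,280:430]
cv2.imwrite('pics/side3.png',cv2.cvtColor(cv2.resize(a,None,fx=4,fy=4),cv2.COLOR_RGB2BGR))
E
```

```text
[ 0.51562879 -0.2170034   0.24787145] [-0.84925971  0.10379497  2.90650766]
```

View pics/side3.png

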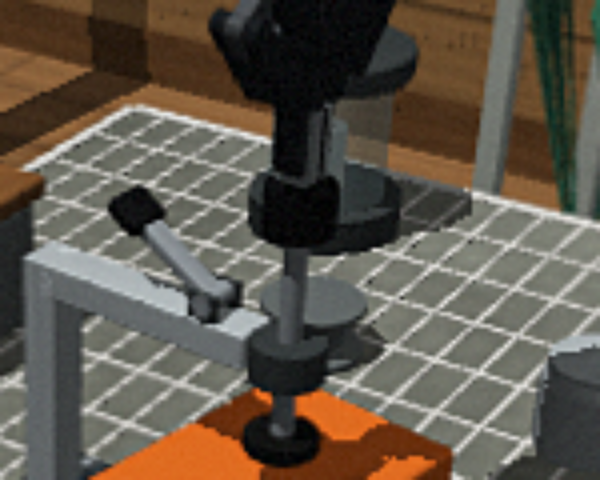

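The rod follows the fingers: the knob is at (300,210) and the foot is free at (280,440), still above the lid. The force is about 3 N. I'll continue.

Emit:
drive_tool --steps '[[[0, 0, 3], 0], [[0, 0, 3], 0], [[0, 0, 3], 0], [[0, 0, 3], 0], [[0, 0, 2], 0]]'

```text
time: 4.22
tool_pos: [0.5155, -0.2169, 0.2337]
tcp_rot: [-3.138, 0.133, 0.001]
wrist_force: [-1.6, -0.6, 2.0]
width: 0.003
```

Emit:
drive_tool --steps '[[[0, 0, 1.5], 0], [[0, 0, 1.5], 0]]'

```text
time: 4.38
tool_pos: [0.5155, -0.2169, 0.231]
tcp_rot: [-3.138, 0.133, 0.001]
wrist_force: [-1.3, -0.0, 2.5]
width: -0.001
```

Emit:
drive_tool --steps '[[[0, 0, 1], 0], [[0, 0, 1], 0]]'

```text
time: 4.55
tool_pos: [0.5155, -0.2169, 0.2291]
tcp_rot: [-3.138, 0.133, 0.001]
wrist_force: [-1.6, 0.8, 2.1]
width: 0.0
```

Emit:
drive_tool --steps '[[[0, 0, 1], 0], [[0, 0, 1], 0]]'

```text
time: 4.72
tool_pos: [0.5155, -0.2169, 0.2272]
tcp_rot: [-3.139, 0.133, 0.001]
wrist_force: [-1.5, 1.2, 3.8]
width: 0.003
```

Emit:
drive_tool --steps '[[[0, 0, 0.6], 0], [[0, 0, 0.6], 0]]'

```text
time: 4.88
tool_pos: [0.5156, -0.2169, 0.226]
tcp_rot: [-3.139, 0.133, 0.0]
wrist_force: [-4.4, 1.0, 6.1]
width: -0.006
```

Emit:
drive_tool --steps '[[[0, 0, 0.5], 0], [[0, 0, 0], 0]]'

```text
time: 5.05
tool_pos: [0.5156, -0.2169, 0.2261]
tcp_rot: [-3.139, 0.133, 0.0]
wrist_force: [-2.8, 1.6, 5.8]
width: 0.003
```

Emit:
drive_tool --steps '[[[0, 0, 0.4], 0], [[0, 0, 0], 0]]'

```text
time: 5.22
tool_pos: [0.5156, -0.2169, 0.226]
tcp_rot: [-3.139, 0.133, 0.0]
wrist_force: [-4.4, 2.6, 6.8]
width: -0.003
```

Emit:
drive_tool --steps '[[[0, 0, 0.6], 0], [[0, 0, 0.4], 0], [[0, 0, 0], 0], [[0, 0, 0], 0]]'

```text
time: 5.55
tool_pos: [0.5156, -0.217, 0.226]
tcp_rot: [3.139, -0.133, 0.001]
wrist_force: [-6.0, 1.8, 10.6]
width: 0.003
```

```bash
python3 - <<'E'
from h import *
a=bot.read_camera('side')[60:230,260:430]
cv2.imwrite('pics/side4.png',cv2.cvtColor(cv2.resize(a,None,fx=3.4,fy=3.4),cv2.COLOR_RGB2BGR))
s=bot.read_state(); print(s['tool_pos'],s['wrist_force'])
E
```

```text
[ 0.51561672 -0.21694782  0.22602359] [-6.14875524  1.92201008 10.91459812]
```

View pics/side4.png

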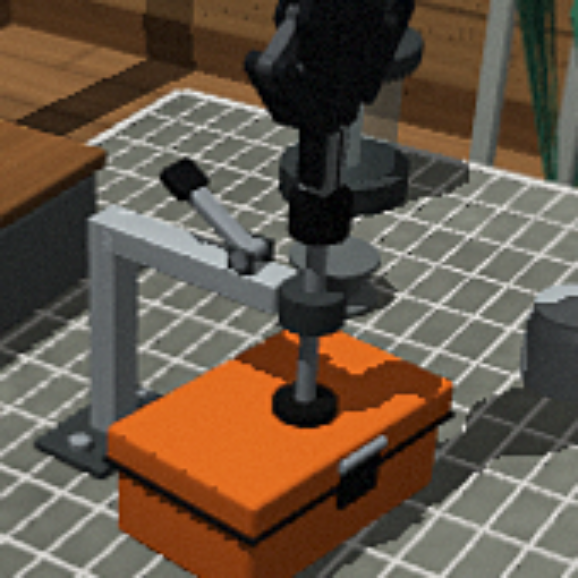

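The foot (305,405) now rests on the lid, with the TCP stalled at 0.226 as computed and about 11 N on the wrist. The box has not moved and the lever is still up, its pad at (183,178). I'll rise and go over to the lever.

Emit:
drive_tool --steps '[[[0, 0, -3], 0], [[0, 0, -10], 0], [[0, 0, -15], 0], [[0, 0, -17], 0], [[25, 0, 0], 0], [[25, 0, 0], 0], [[25, 0, 0], 0], [[25, 0, 0], 0]]'

```text
time: 6.27
tool_pos: [0.6169, -0.2257, 0.2698]
tcp_rot: [3.138, -0.133, 0.002]
wrist_force: [0.0, 0.0, 0.2]
width: 0.001
```

Emit:
drive_tool --steps '[[[0, 0, 0], 0], [[0, 0, 10], 0], [[0, 0, 10], 0], [[0, 0, 10], 0], [[0, 0, 5], 0], [[0, 0, 5], 0], [[0, 0, 0], 0]]'

```text
time: 6.85
tool_pos: [0.6139, -0.2251, 0.2273]
tcp_rot: [-3.138, 0.134, 0.004]
wrist_force: [0.4, -0.1, -0.0]
width: 0.003
```

```bash
python3 - <<'E'
from h import *
s=bot.read_state(); print(s['tool_pos'],s['wrist_force'])
a=bot.read_camera('side')[60:230,260:430]
cv2.imwrite('pics/side5.png',cv2.cvtColor(cv2.resize(a,None,fx=3.4,fy=3.4),cv2.COLOR_RGB2BGR))
cv2.imwrite('pics/wrist5.png',cv2.cvtColor(bot.read_camera('wrist'),cv2.COLOR_RGB2BGR))
E
```

```text
[ 0.61390266 -0.22512068  0.22730236] [ 0.35303892 -0.09183422 -0.00089175]
```

View pics/side5.png

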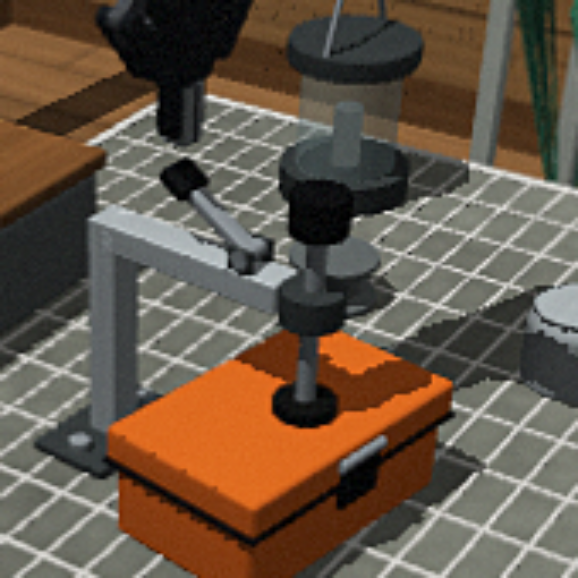

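View pics/wrist5.png

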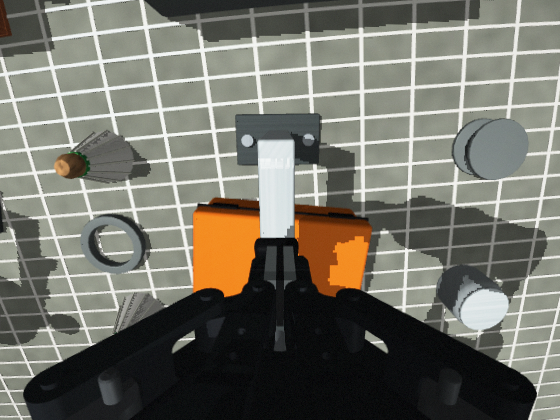

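The foot stays on the lid after release (305,405). The fingertips (180,125) stand right above the lever's pad (183,178). I'll press the lever down.

Emit:
drive_tool --steps '[[[0, 0, 5], 0], [[0, 0, 5], 0], [[0, 0, 4], 0], [[0, 0, 4], 0], [[0, 0, 4], 0], [[0, 0, 4], 0], [[0, 0, 4], 0], [[0, 0, 4], 0]]'

```text
time: 7.62
tool_pos: [0.615, -0.2255, 0.1948]
tcp_rot: [3.139, -0.133, -0.001]
wrist_force: [-0.0, -0.7, 2.3]
width: 0.0
```

Emit:
drive_tool --steps '[[[0, 0, 3], 0], [[0, 0, 3], 0], [[0, 0, 3], 0], [[0, 0, 2], 0]]'

```text
time: 7.95
tool_pos: [0.615, -0.2253, 0.1834]
tcp_rot: [-3.138, 0.133, 0.001]
wrist_force: [2.5, 0.2, 1.7]
width: 0.002
```

Emit:
drive_tool --steps '[[[0, 0, 2], 0], [[0, 0, 1.5], 0], [[0, 0, 1], 0], [[0, 0, 0], 0]]'

```text
time: 8.28
tool_pos: [0.6151, -0.2254, 0.1793]
tcp_rot: [-3.139, 0.133, 0.001]
wrist_force: [0.8, -0.2, 1.0]
width: -0.002
```

Emit:
drive_tool --steps '[[[0, 0, 1], 0], [[0, 0, 1], 0], [[0, 0, 0], 0]]'

```text
time: 8.53
tool_pos: [0.6152, -0.2255, 0.1789]
tcp_rot: [3.139, -0.133, -0.0]
wrist_force: [-1.3, 0.8, 5.7]
width: -0.001
```

Stalled at 0.179, the locked height. I'll press a little more, then lift off.

Emit:
drive_tool --steps '[[[0, 0, 1], 0], [[0, 0, 1], 0], [[0, 0, 0], 0], [[0, 0, 0], 0]]'

```text
time: 8.87
tool_pos: [0.6152, -0.2255, 0.1787]
tcp_rot: [3.138, -0.133, 0.001]
wrist_force: [-4.6, 1.8, 12.8]
width: 0.006
```

Emit:
drive_tool --steps '[[[0, 0, -4], 0], [[0, 0, -15], 0], [[0, 0, -25], 0], [[0, 0, -30], 0], [[0, 0, -30], 0], [[0, 0, -20], 0], [[0, 0, 0], 0], [[0, 0, 0], 0]]'

```text
time: 9.53
tool_pos: [0.6158, -0.2258, 0.3011]
tcp_rot: [3.138, -0.133, 0.003]
wrist_force: [-0.2, 1.1, -0.6]
width: -0.001
```

```bash
python3 - <<'E'
from h import *
s=bot.read_state(); print(s['time'],s['tool_pos'],s['wrist_force'])
f=bot.read_camera('side'); cv2.imwrite('pics/sidef.png',cv2.cvtColor(f,cv2.COLOR_RGB2BGR))
a=f[60:230,260:430]
cv2.imwrite('pics/side6.png',cv2.cvtColor(cv2.resize(a,None,fx=3.4,fy=3.4),cv2.COLOR_RGB2BGR))
cv2.imwrite('pics/wrist6.png',cv2.cvtColor(bot.read_camera('wrist'),cv2.COLOR_RGB2BGR))
yaw=-.083;c=np.array([np.cos(yaw),np.sin(yaw)]);r=np.array([.5150,-.2175])
for n in ['side','wrist']:
    print(n,proj(n,[[*(r+.105*c),.179],[*r,.226],[*r,.08]]))
p=proj('side',[[*(r+.105*c),.179],[*r,.226],[*r,.08]]);print('crop',(p-[260,60])*3.4)
E
```

```text
9.5333 [ 0.61575464 -0.22578178  0.30109344] [-0.24949424  1.07548146 -0.56085531]
side [[309.42716809 121.73346302]
 [353.36852091 114.8707486 ]
 [348.2600249  179.48618627]]
wrist [[279.76291878 196.31195595]
 [279.89934793 328.51144231]
 [279.95671239 253.98655539]]
crop [[168.05237151 209.89377427]
 [317.45297109 186.56054522]
 [300.08408467 406.25303332]]
```

View pics/side6.png

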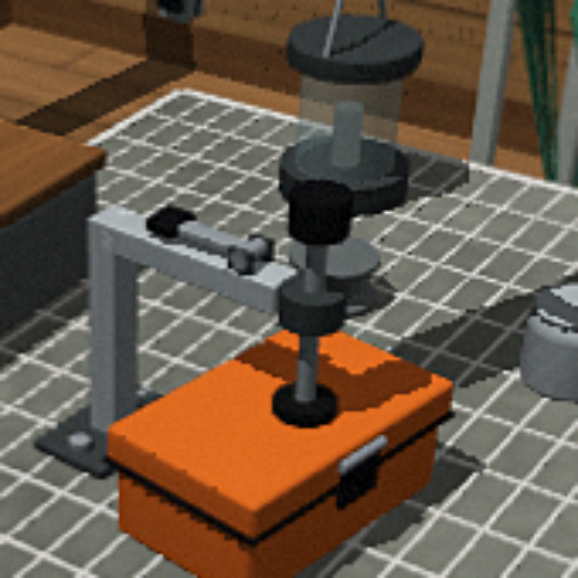

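View pics/sidef.png

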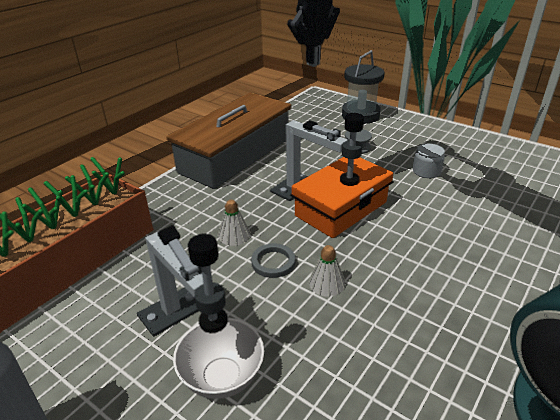

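The lever lies flat along the arm, with its pad at (172,220). The foot is on the lid (305,405), the box has not moved, and the other hold-down is unchanged at (203,250). The robot is clear, so I'll hand in.

```bash
python3 -c "
from workcell import bot
print(bot.finish_job())"
```

```text
the job is handed in; nothing more can be done
None
```

I pushed the rod over the orange tackle box down with the closed fingertips until its foot sat on the lid. I then pressed that hold-down's lever flat, lifted clear and handed in; the last reading before that was 9.5 s. No verdict was reported.

- **Rod:** the fingertips stopped at z = 0.226 m, the height I had worked out for the foot touching the lid. The wrist read about 11 N at most in the readings. The lever was still raised at that point.
- **Lever:** the fingertips stopped at 0.179 m, the height given for the locked lever, with about 13 N on the wrist.
- **Final side picture:** the foot is on the lid, the lever lies level, and the box and the other hold-down look unmoved. The gripper was about 120 mm above the lever with no real force on the wrist.
- **Disagreement:** the side and top cameras put the box's corners about 7–11 mm apart. The knob and lever-pad sight lines each missed by about 2 mm. None of this affected the result, and no check failed.

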